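Open a cracked phone's screen to its balance point and hold it there

ROBOT

A 6-joint arm with a two-finger parallel gripper is mounted at the origin on the work surface. World frame = base frame: x ahead of the robot, y to its left, z up, the work surface at z = 0. Lengths are in mm, angles in rad, forces in N, time in s.
With the tool pointing down it reaches from about 275 to 1000 mm from the base axis. Payload 8.4 kg.
Tool frame: the origin (TCP) lies at the centre of the arm's flange, where the gripper is bolted on; the fingertips stand 173 mm ahead of it and the grasp point (between the pads) lies 155 mm ahead of it (r.nose_length is the distance from the TCP to the fingertips, in mm); z points along the fingers, y is the direction in which the jaws open and shut (so a half turn about z gives the same grasp; the last joint's range is limited). The gripper opens to 85 mm and grips with 20 to 120 N. Pads are 22 mm wide; open, the fingers measure 114 mm over their backs; the gripper's body (76 mm by 85 mm) begins 54 mm behind the grasp point. The pads swing forward as they close: fully open they stand 13 mm farther back than shut.
Start: joints at [-1.194, 0.353, 1.633, -0, 1.155, -0.002], TCP at [231.128, -580.697, 404.681] pointing down, gripper open.
Joint ranges: [-2.63, 2.63], [-0.92, 2.1], [0.06, 2.66], [-1.3, 4.44], [0, 2.69], [-3.02, 3.02]. Speed limits (rad/s): [2.22, 2.22, 2.79, 3.14, 3.14, 3.14].

INTERFACE

Orientations are given as [roll, pitch, yaw] about the fixed x, y, z axes, in that order (R = Rz(yaw) Ry(pitch) Rx(roll)).
In Python, from rig import r, grab_frame, workorder gives the robot as it stands.
- The arm moves only by the tool carry_out, never from a script. Its argument "steps" is a list that holds one entry, the list of rows, each a list of 5 numbers: the opening in per cent of the stroke, from 0 (shut) to 100 (fully open), then the shift along the tool's x, y, z in m, then the turn about the tool's z in degrees. In form: [[[jaw, x, y, z, spin], ...]]. A call has 1 to 8 rows; each row is the pose to reach, as a shift and turn from the pose measured when the call began, along the tool's axes at that moment; what a row does not reach only later rows make up. A row lasts 1/10 s, in which the tool goes at most 50 mm and 8.59 degrees, less where a joint would pass 70% of its speed; a pose out of reach is approached as far as the arm can. A call with a gripper value outside its range is refused whole. The fingers move at their own pace and stop on an object; "squeeze" is the grip in N (left out, the last holds). Time passes only in rows, so rows that repeat a pose let the fingers close. It gives the time, the measured TCP pose, the force and the opening at its end, in the units of the state.
- r.sense(): the state, without advancing time (a new reading comes with each control period).
- grab_frame(name): name is "side" or "top"; returns a dict with "image" (420x560x3 uint8, red, green, blue), "intrinsics" (3x3 intrinsics, pixels), "D" ([k1, k2, p1, p2, k3] as OpenCV has them; the pictures are not rectified), "eye" and "rotation" of the camera in the world. Camera axes: x right, y up, looking along -z (the intrinsics and any distortion apply to the point x, -y, -z); pixel columns grow to the right and rows downward; lengths in mm; the calibration is good to about 2 mm. A picture is of the moment at which its call begins. There is no depth.
- workorder.sign_off(): hands the job in, once; it reports no verdict.
The state is a dict: "clock": time; "qpos": joint angles; "qvel": joint speeds; "joint_efforts": joint torques, N m; "eef_pos": TCP position; "tcp_rot": TCP orientation; "contact_force": force on the tool from outside, world axes, zero at the start; "wrist_torque": the same for the moment, N m; "opening": opening from 0.0 (shut) to 1.0 (fully open).
Only numpy, scipy, OpenCV 4.12 (cv2) and the standard library are available. Lean on these libraries where they do the work, as an engineer would, in place of code of your own. Each camera call takes 0.05 s, during which the arm holds its last target.

TASK

The cracked phone lies in the opening fixture with its screen held in the hinged blue cradle: turn the red catch a quarter turn so that its tongue is clear of the cradle, then take the cradle by its orange handle and swing it up smoothly until it stands upright, at the point of balance where it would fall neither way. Never let it drop or go over backwards, keep off the cracked glass, and leave the other things on the bench where they are. Finish while still gripping the orange handle, holding the screen upright and still, so that the phone's inside can be worked on.

Things in the scene. Friction and masses are not known exactly. Their poses are not given: they have to be found in the camera images.
- fixture: Phone opening fixture, fixed to the bench: aluminium plate 128 x 196 mm, its top 22 mm up, with a phone body on it. Origin on the bench under the phone's centre; own +x to the hinge side, -x to the handle side, y along the hinge, z up. In this frame the hinge axis is at x 56, z 31 mm and the catch's vertical axis at x -74, y 72 mm, on a 46 x 44 mm lug.
- screen_hinge (a joint): Angle of the blue cradle, rad: 0 flat over the phone, 1.57 upright, which is the balance point (its centre of mass lies in its mid-plane, through the hinge axis), up to 2.6 over backwards. Nearly frictionless: let go, it falls shut or over backwards. As it opens the handle rises and goes towards the fixture's +x.
- hinge (a point): Middle of the hinge axis, 31 mm above the bench; axes as the fixture's; the hinge axis runs along its y.
- handle (a point): Centre of the orange round bar, 12 mm thick, 30 mm long, parallel to the hinge, 136 mm from its axis; 31 mm up when closed, nothing beneath, 28 mm gap to the cradle, on a stem 10 x 5 mm. Pinch it from above by its two flat ends (it then turns between the pads and the gripper can stay pointing down) or across. The point turns with the cradle.
- lift_handle: The orange bar and its stem, part of the cradle; its origin is on the hinge axis, half way along it.
- screen_cradle: Blue frame, 92 x 168 mm, 5 mm thick, that carries the display; its origin is on the hinge axis, half way along it. Hinge, cradle, display and handle together weigh about 0.24 kg.
- display: The phone's display, 73 x 147 mm, black cracked glass, set in the blue frame; its origin is on the hinge axis, half way along it. Not to be touched.
- catch (a joint): Angle of the quarter-turn catch about its vertical axis, rad. From 0 to 0.3 its 37 mm steel tongue points to the hinge side, over the cradle's edge, and holds it down. It turns counter-clockwise seen from above to a stop at 1.57, the tongue then along the fixture's +y, clear of the cradle. Friction 0.03 N m: it stays where left.
- catch_grip (a point): Point on the catch's axis at the height to grip, 56 mm above the bench. The red wing around it is 30 mm long, 10 mm thick and 26 mm high (38 to 64 mm above the bench), in line with the tongue; the point's x axis points along the wing and tongue.
- air_duster: Spray can, 66 mm diameter, 168 mm high with its red nozzle, standing; origin at the centre of its base. Bystander.
- magnifier: Hand magnifier lying flat, lens ring 82 mm diameter, 14 mm thick, with a 95 mm black handle along its own -x; origin under the lens centre. Bystander.
- screwdriver: Small screwdriver, 150 mm long, lying along its own x. Bystander.
- screw_tray: Divided steel tray, 85 x 110 mm, 16 mm high; origin under its centre. Bystander.

How it is judged:
By the outcome, as a careful person would: the job done as asked, in the order asked, and still so for the second after the job is handed in, while the arm keeps its last pose, push and grip.
It also fails if it takes over 58 s, if anything falls off the work surface, if the arm or the gripper's body presses on something with over 40 N, if the wrist force passes 120 N, or if a joint passes its speed limit or range.

## Working session

There is one attempt and no reset: what is moved stays moved. The work goes in short steps, Python scripts to look and compute and a tool call to move; the robot and the scene stay as the last step left them, time stands still between calls to the robot, and variables do not carry over. Pictures are saved under pics/ and viewed, and the job is handed in when it is done.

Besides the shell and the picture viewer there is one more tool, called after "Emit:" by a JSON object that holds its "api" and its "payload", one argument or row to a line. carry_out: Moves the arm, as the interface text tells. Its arguments: {"type":"object","properties":{"steps":{"type":"array","items":{"type":"array","items":{"type":"array","items":{"type":"number"}}}},"squeeze":{"type":"number"}},"required":["steps"]}

```bash
ls; mkdir -p pics; python3 - <<'E'
from rig import r, grab_frame, workorder
import cv2
for n in ("side","top"):
    f=grab_frame(n)
    cv2.imwrite(f"pics/{n}0.png",f["image"][:,:,::-1])
    print(n,f["intrinsics"],f["D"],f["eye"],f["rotation"])
print(r.sense())
E
```

```text
pics
side [[380.7538945    0.         289.86203046]
 [  0.         380.7538945  213.56301233]
 [  0.           0.           1.        ]] [0.02981599 0.         0.         0.         0.        ] [215.13963253 476.12863273 711.18979522] [ 0.7148062   0.00345716 -2.4136313 ]
top [[436.39947274   0.         281.29352461]
 [  0.         436.39947274 212.22965365]
 [  0.           0.           1.        ]] [-0.01431609  0.          0.          0.          0.        ] [ 407.52939477   38.17865114 1003.29647628] [ 2.17262853e-01  5.90601162e-04 -1.42333601e+00]
{'clock': 0.1, 'qpos': array([-1.19443409e+00,  3.53598866e-01,  1.63404932e+00, -1.40556396e-05,
        1.15519491e+00, -2.40038960e-03]), 'qvel': array([-4.14638167e-05, -1.70552841e-03, -2.61095638e-03,  1.04842603e-03,
        1.41842468e-03,  1.65968653e-03]), 'joint_efforts': array([ 3.71263659e-04, -6.06354761e+01, -3.42818391e+01,  5.63664912e-05,
        3.80768513e-03, -2.02005154e-06]), 'eef_pos': array([ 231.02972815, -580.51305694,  404.02860992]), 'tcp_rot': array([-3.14034219e+00,  9.85045668e-06,  3.78768313e-01]), 'contact_force': array([-0.38887779,  0.22041546,  0.12710182]), 'wrist_torque': array([-0.03475694, -0.00517242,  0.00625782]), 'opening': 0.9969555171655892}
```

View pics/side0.png

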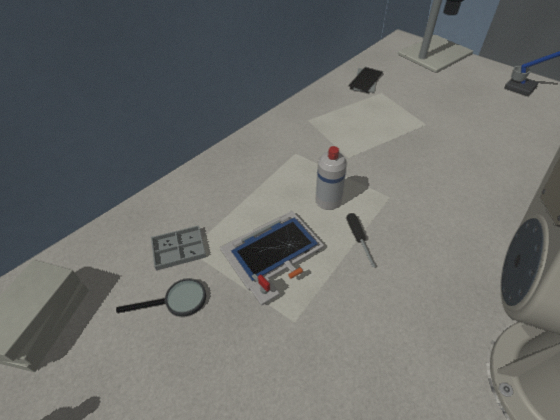

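View pics/top0.png

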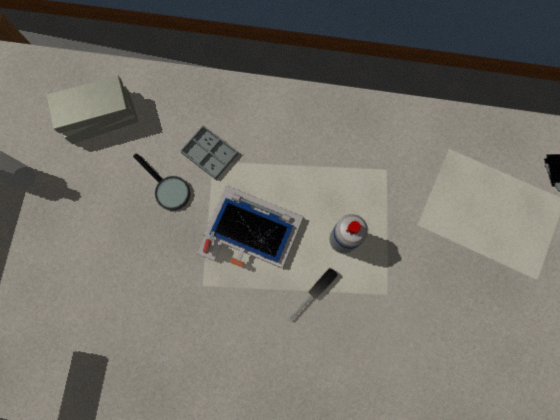

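The side view shows the red catch near (264,284) and the orange handle near (295,272). In the top view they are near (207,246) and (237,262). The can is at (352,230). I'll enlarge both.

```bash
python3 - <<'E'
import cv2
a=cv2.imread("pics/side0.png")[205:310,220:340]
cv2.imwrite("pics/side0c.png",cv2.resize(a,None,fx=6,fy=5.7,interpolation=cv2.INTER_CUBIC) if 0 else cv2.resize(a,(720,598*105//105)[:2] if 0 else (600,525),interpolation=cv2.INTER_CUBIC))
a=cv2.imread("pics/top0.png")[180:280,190:310]
cv2.imwrite("pics/top0c.png",cv2.resize(a,(720,600),interpolation=cv2.INTER_CUBIC))
E
```

```text
(no output)
```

View pics/side0c.png

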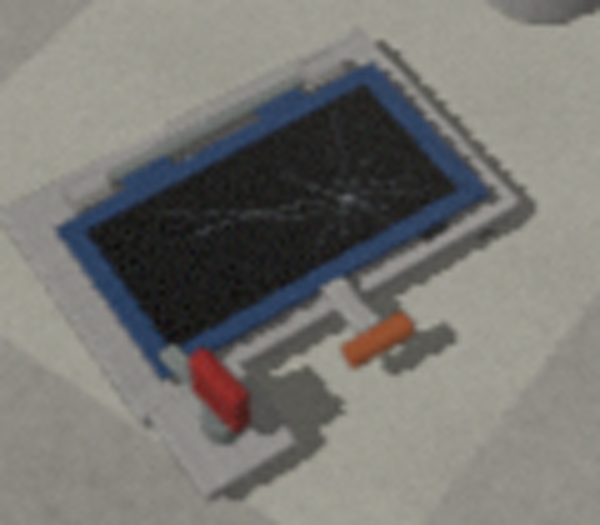

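View pics/top0c.png

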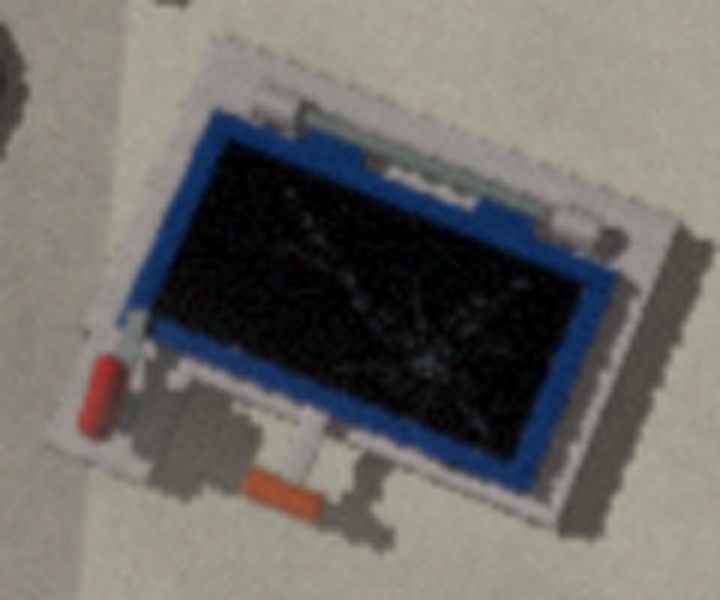

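```bash
cat > h.py <<'E'
import numpy as np, cv2
from scipy.optimize import least_squares
from scipy.spatial.transform import Rotation as R
CAM={}
CAM['side']=(np.array([[380.7538945,0,289.86203046],[0,380.7538945,213.56301233],[0,0,1]]),np.array([0.02981599,0,0,0,0]),np.array([215.13963253,476.12863273,711.18979522]),np.array([0.7148062,0.00345716,-2.4136313]))
CAM['top']=(np.array([[436.39947274,0,281.29352461],[0,436.39947274,212.22965365],[0,0,1]]),np.array([-0.01431609,0,0,0,0]),np.array([407.52939477,38.17865114,1003.29647628]),np.array([2.17262853e-01,5.90601162e-04,-1.42333601e+00]))
def proj(cam,P):
    K,D,e,w=CAM[cam]
    Rc=R.from_euler('xyz',w).as_matrix()@np.diag([1,-1,-1])  # cv cam -> world
    Rw=Rc.T; t=-Rw@e
    p,_=cv2.projectPoints(np.atleast_2d(P).astype(float),cv2.Rodrigues(Rw)[0],t,K,D)
    return p[:,0]
def tri(obs):
    f=lambda X:np.concatenate([(proj(c,X)[0]-uv) for c,uv in obs])
    s=least_squares(f,[400,0,40]); return s.x,np.abs(s.fun).max()
def fix2w(p,x,y,yaw):
    p=np.atleast_2d(p); c,s=np.cos(yaw),np.sin(yaw)
    return np.c_[x+c*p[:,0]-s*p[:,1],y+s*p[:,0]+c*p[:,1],p[:,2]]
E
python3 - <<'E'
from h import *
T=lambda u,v:np.array([190+(u+.5)/6-.5,180+(v+.5)/6-.5]); S=lambda u,v:np.array([220+(u+.5)/5-.5,205+(v+.5)/5-.5])
for n,a,b in [('handle',(284,495),(378,340)),('hendL',(246,483),(348,356)),('hendR',(322,507),(410,325)),('plate hinge+y',(220,38),(2,208)),('plate hinge-y',(682,222),(365,30)),('cradleA',(218,112),(58,230)),('B',(620,272),(370,65)),('C',(530,490),(495,195)),]:
    print(n,tri([('top',T(*a)),('side',S(*b))]))
M=[((64,98,22),'top',T(220,38)),((64,98,22),'side',S(2,208)),((64,-98,22),'top',T(682,222)),((64,-98,22),'side',S(365,30)),
((46,84,33.5),'top',T(218,112)),((46,84,33.5),'side',S(58,230)),((46,-84,33.5),'top',T(620,272)),((46,-84,33.5),'side',S(370,65)),((-46,-84,33.5),'top',T(530,490)),((-46,-84,33.5),'side',S(495,195)),((-80,0,31),'top',T(284,495)),((-80,0,31),'side',S(378,340)),((-64,-98,22),'top',T(555,522))]
def f(q): return np.concatenate([proj(c,fix2w(P,*q[:3])+[0,0,q[3]])[0]-uv for P,c,uv in M])
s=least_squares(f,[450,50,0.3,0],loss='soft_l1'); print(s.x); print(f(s.x).reshape(-1,2).round(2))
q=s.x
for n,P in [('handle',(-80,0,31)),('catch',(-74,72,56)),('hinge',(56,0,31))]:
    w=fix2w(P,*q[:3]);print(n,w,[proj(c,w)[0].round(1) for c in ('top','side')])
E
```

```text
handle (array([492.83545668, 151.3039562 ,  31.29083153]), np.float64(0.023411580115464403))
hendL (array([495.57587296, 166.08780781,  33.45858324]), np.float64(0.3244656630451459))
hendR (array([489.59153905, 136.23002948,  29.02081502]), np.float64(0.5200728229370952))
plate hinge+y (array([665.17489375, 207.01961072,  24.29466349]), np.float64(0.3170793305507118))
plate hinge-y (array([618.58993788,  18.65103124,  19.7768895 ]), np.float64(0.4319222072460889))
cradleA (array([634.08516221, 201.34651264,  30.67700227]), np.float64(0.18232774265067064))
B (array([594.84140014,  40.02510014,  30.40708618]), np.float64(0.12238638728763362))
C (array([506.2874022 ,  60.32360874,  29.27910457]), np.float64(0.9531576287581061))
[ 5.72973696e+02  1.30651099e+02 -2.41277006e-01 -3.41726908e+00]
[[-1.81  2.85]
 [ 1.48  4.18]
 [-0.94  3.3 ]
 [ 1.28  1.99]
 [ 0.27 -1.62]
 [-0.87 -0.72]
 [ 0.96 -1.13]
 [-0.21 -0.93]
 [ 0.56  0.05]
 [-1.55 -1.  ]
 [ 1.02 -0.84]
 [-0.39 -0.18]
 [-0.86  5.05]]
handle [[495.29100506 149.76652621  31.        ]] [array([237.8, 261.1]), array([294.8, 271.5])]
catch [[518.32109109 218.24729094  56.        ]] [array([207.6, 244.8]), array([263.3, 280.3])]
hinge [[627.35157947 117.27030047  31.        ]] [array([261.5, 206.1]), array([260.7, 229.6])]
```

```bash
python3 - <<'E'
from h import *
T=lambda u,v:np.array([190+(u+.5)/6-.5,180+(v+.5)/6-.5]); S=lambda u,v:np.array([220+(u+.5)/5-.5,205+(v+.5)/5-.5])
M=[((46,84,33.5),'top',T(218,112)),((46,84,33.5),'side',S(58,230)),((46,-84,33.5),'top',T(620,272)),((46,-84,33.5),'side',S(370,65)),((-46,-84,33.5),'top',T(530,490)),((-46,-84,33.5),'side',S(497,195)),((-80,0,31),'top',T(284,495)),((-80,0,31),'side',S(378,340)),
((-80,15,31),'top',T(244,482)),((-80,15,31),'side',S(345,356)),((-80,-15,31),'top',T(324,509)),((-80,-15,31),'side',S(411,323)),((-74,72,64),'top',T(102,393)),((-74,72,56),'side',S(222,390))]
def f(q): return np.concatenate([proj(c,fix2w(P,*q[:3])+[0,0,q[3]])[0]-uv for P,c,uv in M])
s=least_squares(f,[450,50,0.3,0],loss='soft_l1'); print(s.x); print(f(s.x).reshape(-1,2).round(2))
q=s.x
for n,P in [('handle',(-80,0,31)),('catch',(-74,72,56)),('hinge',(56,0,31))]:
    w=fix2w(P,*q[:3]);print(n,w)
print(tri([('top',T(103,396)),('side',S(222,388))]))
# overlay
im={c:cv2.imread(f"pics/{c}0.png") for c in('top','side')}
for c,(x0,y0,x1,y1) in {'top':(190,180,310,280),'side':(220,205,340,310)}.items():
    a=cv2.resize(im[c][y0:y1,x0:x1],None,fx=6,fy=6 if c=='top' else 5.7,interpolation=cv2.INTER_CUBIC)
    fy=6 if c=='top' else 5.7
    P=[(46,84,33.5),(46,-84,33.5),(-46,-84,33.5),(-46,84,33.5),(-80,15,31),(-80,-15,31),(-74,72,38),(-74,72,64),(-59,72,64),(-89,72,64),(-37,72,38)]
    for p in P:
        u,v=proj(c,fix2w(p,*q[:3]))[0]; cv2.circle(a,(int((u-x0+.5)*6),int((v-y0+.5)*fy)),3,(0,255,0),1)
    cv2.imwrite(f"pics/ov_{c}.png",a)
E
```

```text
[ 5.70508510e+02  1.31656253e+02 -2.41995635e-01 -2.37021111e+00]
[[-0.37 -0.79]
 [-0.51 -0.13]
 [ 0.39 -0.2 ]
 [ 0.33 -0.44]
 [-0.08  1.05]
 [-1.34 -0.39]
 [ 0.32  0.13]
 [ 0.16  0.55]
 [ 0.84 -0.26]
 [ 0.83  0.87]
 [-0.18  0.36]
 [-0.59  0.47]
 [-0.1   0.41]
 [-0.13 -0.66]]
handle [[492.83957617 150.8275003   31.        ]]
catch [[515.91886855 219.29169725  56.        ]]
hinge [[624.87676374 118.23638034  31.        ]]
(array([516.00770734, 219.78992666,  53.53098743]), np.float64(0.3560144718469189))
```

View pics/ov_top.png

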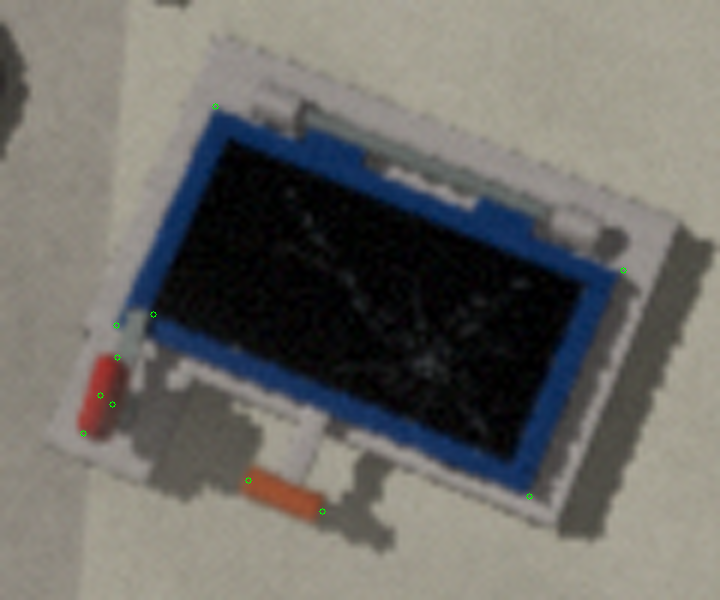

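View pics/ov_side.png

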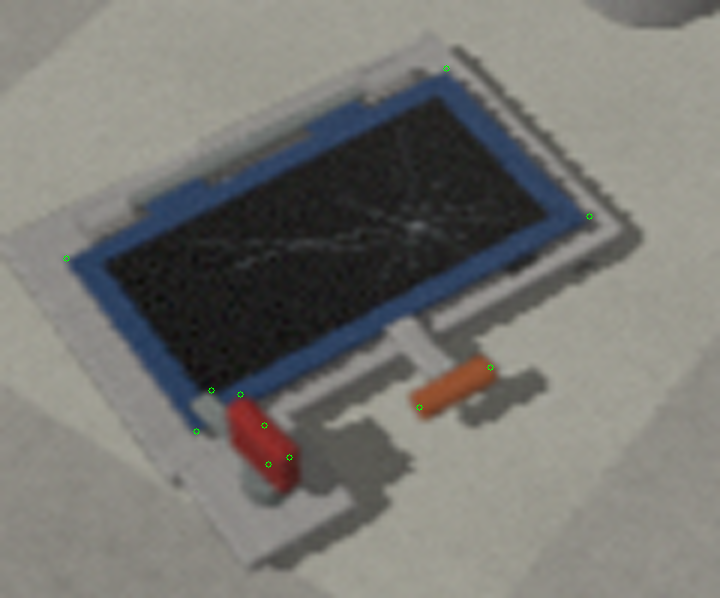

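```bash
cat >> h.py <<'E'
def go(x,y,z,yaw):
    from rig import r
    s=r.sense(); Rt=R.from_euler('xyz',s['tcp_rot']).as_matrix()
    d=Rt.T@(np.array([x,y,z])-s['eef_pos'])/1000
    Rg=R.from_euler('xyz',[np.pi,0,yaw]).as_matrix()
    rv=R.from_matrix(Rt.T@Rg).as_rotvec(degrees=True)
    print('t',round(s['clock'],2),'tcp',s['eef_pos'].round(2),s['tcp_rot'].round(4),'F',s['contact_force'].round(1),'open',round(s['opening'],3),'q',s['qpos'].round(2))
    print('shift',d.round(4),'rot deg',rv.round(2))
E
python3 -c "
from h import *
go(516,219.5,300,-.242)"
```

```text
t 0.1 tcp [ 231.03 -580.51  404.03] [-3.1403  0.      0.3788] F [-0.4  0.2  0.1] open 0.997 q [-1.19  0.35  1.63 -0.    1.16 -0.  ]
shift [ 0.5606 -0.6378  0.1048] rot deg [-7.000e-02  2.000e-02  3.557e+01]
```

Emit:
{"api": "carry_out", "payload": {
  "steps": [
    [[60, 0.03, -0.034, 0, 2], [50, 0.06, -0.068, 0, 4], [40, 0.09, -0.102, 0, 6], [40, 0.12, -0.136, 0, 8], [40, 0.15, -0.17, 0, 10], [40, 0.18, -0.204, 0, 12], [40, 0.21, -0.238, 0, 14], [40, 0.24, -0.272, 0, 16]]
  ],
  "squeeze": 30
}}

```text
clock: 0.9
eef_pos: [353.5, -237.3, 404.3]
tcp_rot: [-3.14, 0.0, 0.098]
contact_force: [0.3, -0.1, -0.3]
opening: 0.397
```

```bash
python3 -c "
from h import *
go(516,219.5,300,-.242)"
```

```text
t 0.9 tcp [ 353.52 -237.27  404.31] [-3.1404e+00  2.0000e-04  9.7700e-02] F [ 0.3 -0.1 -0.3] open 0.397 q [-0.59  0.04  2.04  0.    1.07  0.88]
shift [ 0.2063 -0.4386  0.1048] rot deg [-0.07  0.03 19.46]
```

Emit:
{"api": "carry_out", "payload": {
  "steps": [
    [[40, 0.02, -0.043, 0, 2], [40, 0.04, -0.085, 0, 4], [40, 0.06, -0.128, 0, 6], [40, 0.08, -0.17, 0, 8], [40, 0.1, -0.213, 0.01, 10], [40, 0.12, -0.255, 0.03, 12], [40, 0.14, -0.298, 0.05, 14], [40, 0.16, -0.34, 0.07, 16]]
  ]
}}

```text
clock: 1.7
eef_pos: [478.8, 116.5, 335.0]
tcp_rot: [-3.14, 0.0, -0.183]
contact_force: [0.3, -0.7, 0.0]
opening: 0.398
```

```bash
python3 -c "
from h import *
go(516,219.5,280,-.242)"
```

```text
t 1.7 tcp [478.84 116.47 335.03] [-3.1404e+00  3.0000e-04 -1.8260e-01] F [ 0.3 -0.7  0. ] open 0.398 q [0.24 0.23 1.98 0.   0.93 1.99]
shift [ 0.0178 -0.108   0.0551] rot deg [-0.07  0.02  3.4 ]
```

Emit:
{"api": "carry_out", "payload": {
  "steps": [
    [[40, 0.006, -0.036, 0.01, 1.5], [40, 0.012, -0.072, 0.025, 3], [40, 0.017, -0.1, 0.045, 3.4], [40, 0.0178, -0.108, 0.055, 3.4], [40, 0.0178, -0.108, 0.055, 3.4]]
  ]
}}

```text
clock: 2.2
eef_pos: [515.3, 219.9, 278.4]
tcp_rot: [3.141, 0.003, -0.24]
contact_force: [-0.4, -0.2, -0.1]
opening: 0.403
```

```bash
python3 -c "
from h import *
import cv2
from rig import grab_frame
for c,(x0,y0,x1,y1) in {'top':(170,180,290,280),'side':(200,205,320,310)}.items():
    im=grab_frame(c)['image'][:,:,::-1]
    cv2.imwrite(f'pics/{c}1.png',cv2.resize(im[y0:y1,x0:x1],None,fx=5,fy=5,interpolation=cv2.INTER_CUBIC))
go(516,219.5,214,-.242)"
```

```text
t 2.3 tcp [515.5  218.69 280.17] [-3.1414e+00  1.3000e-03 -2.4180e-01] F [ 0.2 -0.   0.4] open 0.401 q [0.4  0.4  1.88 0.   0.86 2.21]
shift [ 0.0004 -0.0009  0.0662] rot deg [-0.01  0.07  0.01]
```

View pics/side1.png

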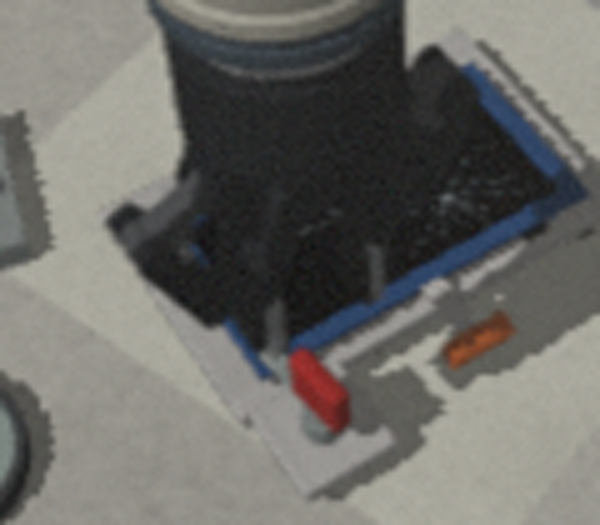

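View pics/top1.png

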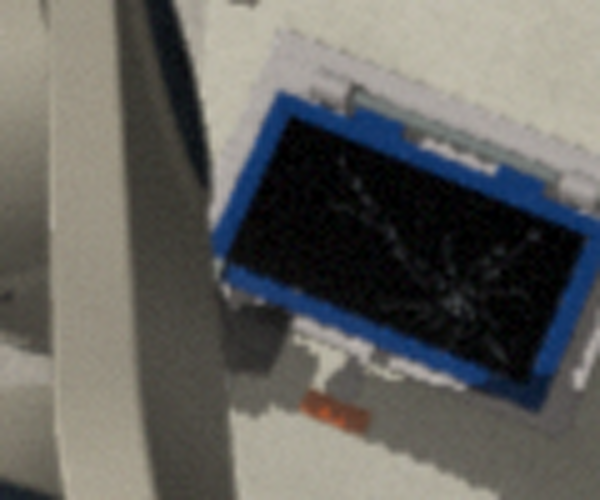

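The side view shows the fingertips near (277,345) and (376,300) of the crop, straddling the wing at (320,390) once they go down. I'll lower now.

Emit:
{"api": "carry_out", "payload": {
  "steps": [
    [[40, 0, -0.001, 0.022, 0], [40, 0, -0.001, 0.044, 0], [40, 0, -0.001, 0.06, 0], [40, 0, -0.001, 0.066, 0], [40, 0, -0.001, 0.066, 0]]
  ]
}}

```text
clock: 2.8
eef_pos: [515.5, 218.7, 214.4]
tcp_rot: [3.141, 0.002, -0.243]
contact_force: [-0.5, 0.2, 0.3]
opening: 0.398
```

```bash
python3 -c "
from h import *
import cv2
from rig import grab_frame
im=grab_frame('side')['image'][:,:,::-1]
cv2.imwrite('pics/side2.png',cv2.resize(im[205:310,200:320],None,fx=5,fy=5,interpolation=cv2.INTER_CUBIC))
go(516,219.5,214,-.242)"
```

```text
t 2.85 tcp [515.85 219.01 214.94] [-3.1412e+00  9.0000e-04 -2.4260e-01] F [-0.3  0.3 -0.2] open 0.394 q [0.4  0.5  1.91 0.   0.73 2.21]
shift [ 0.     -0.0005  0.0009] rot deg [-0.02  0.05 -0.03]
```

View pics/side2.png

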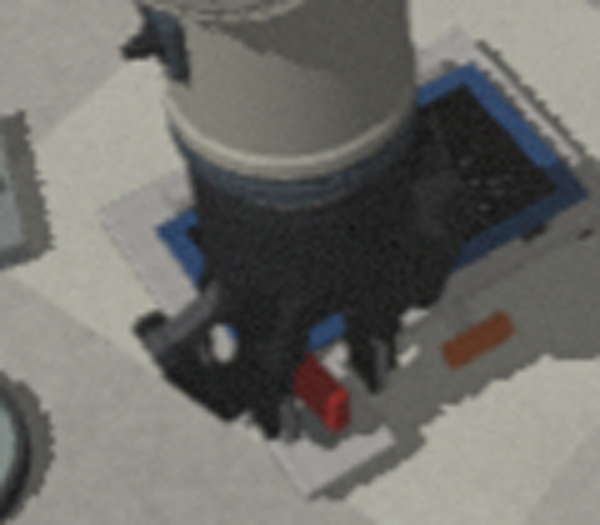

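The wing at (322,390) sits between the two pads at (290,420) and (375,365). I'll close on it.

Emit:
{"api": "carry_out", "payload": {
  "steps": [
    [[20, 0, 0, 0, 0], [10, 0, 0, 0, 0], [5, 0, 0, 0, 0], [0, 0, 0, 0, 0], [0, 0, 0, 0, 0], [0, 0, 0, 0, 0]]
  ],
  "squeeze": 30
}}

```text
clock: 3.45
eef_pos: [516.7, 219.4, 216.3]
tcp_rot: [-3.14, -0.002, -0.242]
contact_force: [1.6, 0.2, 6.6]
opening: 0.109
```

Emit:
{"api": "carry_out", "payload": {
  "steps": [
    [[0, 0, 0, -0.001, -3], [0, 0, 0, -0.001, -8], [0, 0, 0, -0.001, -14], [0, 0, 0, -0.001, -20], [0, 0, 0, -0.001, -26], [0, 0, 0, -0.001, -32], [0, 0, 0, -0.001, -38], [0, 0, 0, -0.001, -42]]
  ]
}}

```text
clock: 4.25
eef_pos: [516.6, 219.8, 216.6]
tcp_rot: [-3.14, -0.003, 0.494]
contact_force: [3.1, 5.7, -15.3]
opening: 0.11
```

```bash
python3 -c "
from h import *
go(516,219.5,216,1.329)
from rig import r; print(r.sense()['wrist_torque'])"
```

```text
t 4.25 tcp [516.6  219.84 216.56] [-3.1404e+00 -2.9000e-03  4.9450e-01] F [  3.1   5.7 -15.3] open 0.11 q [0.4  0.5  1.91 0.   0.73 1.47]
shift [-0.0007  0.      0.0006] rot deg [ 1.000e-02 -1.800e-01 -4.782e+01]
[ 0.96464857 -0.44208115 -0.06580111]
```

Emit:
{"api": "carry_out", "payload": {
  "steps": [
    [[0, 0, 0, 0.001, -5], [0, 0, 0, 0.001, -11], [0, 0, 0, 0.001, -17], [0, 0, 0, 0.001, -23], [0, 0, 0, 0.001, -30], [0, 0, 0, 0.001, -36], [0, 0, 0, 0.001, -42], [0, 0, 0, 0.001, -46]]
  ]
}}

```text
clock: 5.05
eef_pos: [516.3, 220.3, 216.4]
tcp_rot: [3.141, -0.003, 1.301]
contact_force: [-3.1, 3.2, 6.3]
opening: 0.11
```

```bash
python3 -c "
from h import *
go(516,219.5,216,1.329)
from rig import r; print(r.sense()['wrist_torque'])"
```

```text
t 5.05 tcp [516.3  220.28 216.4 ] [ 3.1409 -0.0034  1.3012] F [-3.1  3.2  6.3] open 0.11 q [0.4  0.5  1.91 0.   0.73 0.67]
shift [-0.0008 -0.0001  0.0004] rot deg [ 0.04 -0.19 -1.59]
[ 0.48481302  0.75350283 -0.04859349]
```

Emit:
{"api": "carry_out", "payload": {
  "steps": [
    [[0, 0, 0, 0, -1.5], [0, 0, 0, 0, -2], [0, 0, 0, 0, -2], [10, 0, 0, 0, -2], [20, 0, 0, 0, -2], [30, 0, 0, 0, -2], [40, 0, 0, 0, -2], [40, 0, 0, 0, -2]]
  ]
}}

```text
clock: 5.85
eef_pos: [516.3, 220.3, 216.5]
tcp_rot: [3.141, -0.003, 1.336]
contact_force: [-0.8, -0.6, -0.1]
opening: 0.397
```

Emit:
{"api": "carry_out", "payload": {
  "steps": [
    [[40, 0, 0, -0.015, 0], [40, 0, 0, -0.04, 0], [40, 0, 0, -0.07, -3], [40, 0, 0, -0.085, -10], [40, 0, 0, -0.085, -18], [40, 0, 0, -0.085, -26], [40, 0, 0, -0.085, -34], [40, 0, 0, -0.085, -42]]
  ]
}}

```text
clock: 6.65
eef_pos: [516.3, 220.0, 302.8]
tcp_rot: [3.138, -0.002, 2.075]
contact_force: [0.4, 0.5, -0.5]
opening: 0.4
```

```bash
python3 -c "
from h import *
go(493,151,280,2.8996)"
```

```text
t 6.65 tcp [516.26 219.99 302.8 ] [ 3.1376e+00 -1.7000e-03  2.0749e+00] F [ 0.4  0.5 -0.5] open 0.4 q [ 0.4   0.37  1.86  0.    0.9  -0.11]
shift [-0.0492 -0.0538  0.0225] rot deg [  0.26   0.   -47.25]
```

Emit:
{"api": "carry_out", "payload": {
  "steps": [
    [[40, -0.006, -0.006, 0.003, -5], [40, -0.013, -0.013, 0.006, -11], [45, -0.02, -0.022, 0.009, -18], [50, -0.028, -0.03, 0.012, -25], [50, -0.036, -0.038, 0.015, -32], [50, -0.043, -0.046, 0.018, -39], [50, -0.049, -0.054, 0.022, -45], [50, -0.049, -0.054, 0.022, -47.2]]
  ]
}}

```text
clock: 7.45
eef_pos: [492.1, 150.1, 281.1]
tcp_rot: [3.138, 0.001, 2.902]
contact_force: [0.5, -0.0, 0.1]
opening: 0.496
```

```bash
python3 -c "
from h import *
import cv2
from rig import grab_frame
for c,(x0,y0,x1,y1) in {'top':(170,180,290,280),'side':(200,205,320,310)}.items():
    im=grab_frame(c)['image'][:,:,::-1]
    cv2.imwrite(f'pics/{c}3.png',cv2.resize(im[y0:y1,x0:x1],None,fx=5,fy=5,interpolation=cv2.INTER_CUBIC))
go(493,151,280,2.8996)"
```

```text
t 7.55 tcp [492.76 150.83 281.45] [3.1373e+00 2.5000e-03 2.8987e+00] F [ 1.1 -0.3  0. ] open 0.499 q [ 0.29  0.34  1.97  0.    0.82 -1.04]
shift [-0.0002  0.0002  0.0014] rot deg [ 0.25  0.14 -0.05]
```

View pics/side3.png

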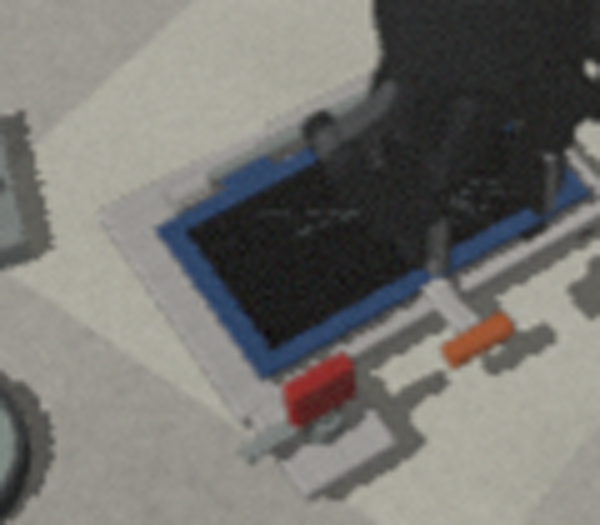

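View pics/top3.png

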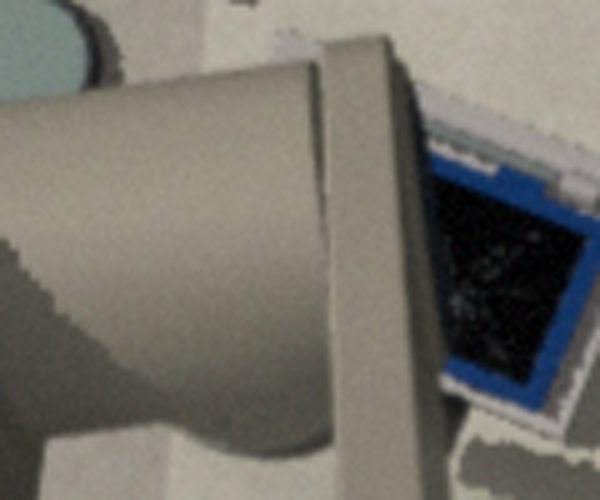

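The side view shows the catch fully turned: the tongue runs from (320,415) to (245,450), parallel to the hinge and clear of the cradle. The handle is at (478,340). I'll lower onto it.

Emit:
{"api": "carry_out", "payload": {
  "steps": [
    [[50, 0, 0, 0.02, 0], [50, 0, 0, 0.045, 0], [50, 0, 0, 0.065, 0], [50, 0, 0, 0.078, 0], [50, 0, 0, 0.078, 0]]
  ]
}}

```text
clock: 8.05
eef_pos: [492.6, 151.1, 202.5]
tcp_rot: [3.138, 0.001, 2.898]
contact_force: [0.1, -0.6, -0.8]
opening: 0.502
```

```bash
python3 -c "
from h import *
import cv2
from rig import grab_frame
for c,(x0,y0,x1,y1) in {'side':(230,225,350,315)}.items():
    im=grab_frame(c)['image'][:,:,::-1]
    cv2.imwrite(f'pics/{c}4.png',cv2.resize(im[y0:y1,x0:x1],None,fx=6,fy=6,interpolation=cv2.INTER_CUBIC))
go(493,151,185,2.8996)"
```

```text
t 8.1 tcp [493.04 151.22 203.37] [3.1378e+00 1.7000e-03 2.8983e+00] F [ 0.   0.2 -0.5] open 0.5 q [ 0.29  0.47  2.01  0.    0.65 -1.04]
shift [ 0.     -0.0003  0.0184] rot deg [ 0.22  0.1  -0.08]
```

View pics/side4.png

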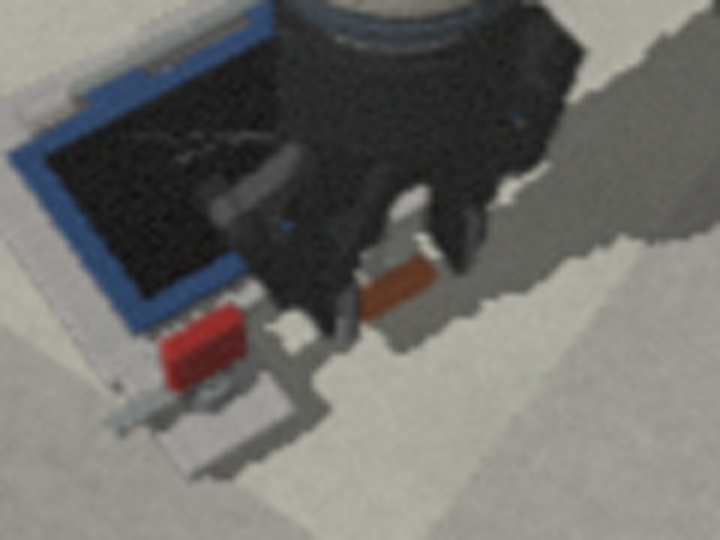

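The bar at (398,288) lies between the pads at (345,315) and (465,240). I'll lower the last 18 mm.

Emit:
{"api": "carry_out", "payload": {
  "steps": [
    [[50, 0, 0, 0.008, 0], [50, 0, 0, 0.015, 0], [50, 0, 0, 0.018, 0], [50, 0, 0, 0.018, 0], [42, 0, 0, 0.018, 0], [38, 0, 0, 0.018, 0], [34, 0, 0, 0.018, 0], [30, 0, 0, 0.018, 0]]
  ],
  "squeeze": 25
}}

```text
clock: 8.9
eef_pos: [493.1, 151.1, 185.6]
tcp_rot: [3.138, 0.002, 2.898]
contact_force: [-0.8, -3.7, 3.8]
opening: 0.336
```

Emit:
{"api": "carry_out", "payload": {
  "steps": [
    [[20, 0, 0, 0, 0], [10, 0, 0, 0, 0], [0, 0, 0, 0, 0], [0, 0, 0, 0, 0]]
  ]
}}

```text
clock: 9.3
eef_pos: [493.1, 151.1, 185.7]
tcp_rot: [3.138, 0.002, 2.898]
contact_force: [-1.1, -2.7, 2.8]
opening: 0.342
```

```bash
python3 -c "
from h import *
import cv2
from rig import grab_frame
for c,(x0,y0,x1,y1) in {'side':(230,225,350,315)}.items():
    im=grab_frame(c)['image'][:,:,::-1]
    cv2.imwrite(f'pics/{c}5.png',cv2.resize(im[y0:y1,x0:x1],None,fx=6,fy=6,interpolation=cv2.INTER_CUBIC))
go(493,151,185,2.8996)"
```

```text
t 9.35 tcp [493.14 151.07 185.69] [3.1380e+00 1.9000e-03 2.8984e+00] F [-0.9 -2.9  3. ] open 0.338 q [ 0.29  0.51  2.02  0.    0.62 -1.04]
shift [ 0.0001 -0.0001  0.0007] rot deg [ 0.2   0.11 -0.07]
```

View pics/side5.png

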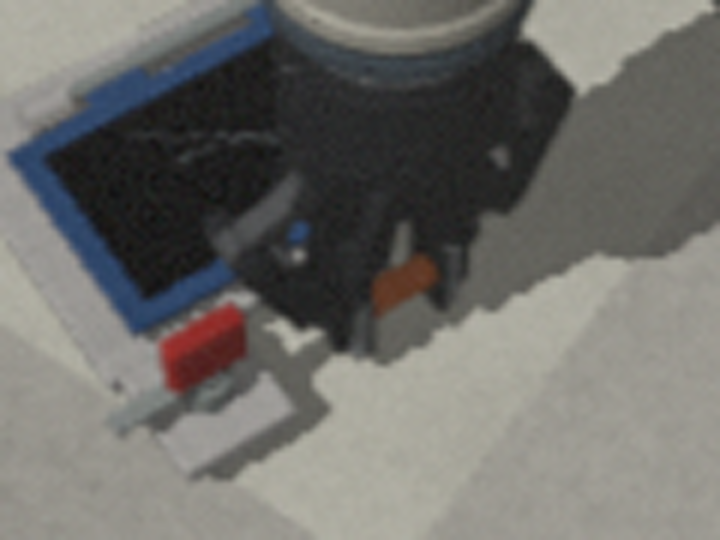

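```bash
cat >> h.py <<'E'
def swing(ths,P0=np.array([493.14,151.07,185.69]),yawf=-0.2425):
    from rig import r
    s=r.sense(); Rt=R.from_euler('xyz',s['tcp_rot']).as_matrix()
    print('t',round(s['clock'],2),'tcp',s['eef_pos'].round(2),s['tcp_rot'].round(4),'F',s['contact_force'].round(1),'T',s['wrist_torque'].round(2),'open',round(s['opening'],3),'q',s['qpos'].round(2))
    d=s['eef_pos']-P0; f=d[0]*np.cos(yawf)+d[1]*np.sin(yawf); print('th now ~',np.degrees(np.arctan2(d[2],136-f)).round(2),'rad',np.hypot(d[2],136-f).round(2))
    for th in ths:
        a=np.radians(th); f=136*(1-np.cos(a))
        T=P0+[f*np.cos(yawf),f*np.sin(yawf),136*np.sin(a)]
        print(th,(Rt.T@(T-s['eef_pos'])/1000).round(4))
E
python3 -c "
from h import *
swing([.3,1,2,3.5,5,7,9,11])"
```

```text
t 9.35 tcp [493.14 151.07 185.69] [3.1380e+00 1.9000e-03 2.8984e+00] F [-0.9 -2.9  3. ] T [-0.4   0.09  0.02] open 0.338 q [ 0.29  0.51  2.02  0.    0.62 -1.04]
th now ~ 0.0 rad 136.0
0.3 [-0.      0.     -0.0007]
1 [-0.      0.     -0.0024]
2 [-0.0001  0.     -0.0047]
3.5 [-0.0003  0.     -0.0083]
5 [-0.0005  0.     -0.0119]
7 [-0.001   0.0001 -0.0166]
9 [-0.0017  0.0001 -0.0213]
11 [-0.0025  0.0001 -0.0259]
```

Emit:
{"api": "carry_out", "payload": {
  "steps": [
    [[0, 0, 0, -0.001, 0], [0, 0, 0, -0.0025, 0], [0, 0, 0, -0.005, 0], [0, -0.0005, 0, -0.0085, 0], [0, -0.0005, 0, -0.012, 0], [0, -0.001, 0, -0.0165, 0], [0, -0.0015, 0, -0.021, 0], [0, -0.0025, 0, -0.026, 0]]
  ]
}}

```text
clock: 10.15
eef_pos: [495.5, 150.4, 212.1]
tcp_rot: [3.138, 0.002, 2.898]
contact_force: [0.9, -2.3, -1.7]
opening: 0.343
```

```bash
python3 -c "
from h import *
swing([13,15,17,19,21,23,25,27])
import cv2
from rig import grab_frame
for c,(x0,y0,x1,y1) in {'side':(230,205,350,305)}.items():
    im=grab_frame(c)['image'][:,:,::-1]
    cv2.imwrite(f'pics/{c}6.png',cv2.resize(im[y0:y1,x0:x1],None,fx=6,fy=6,interpolation=cv2.INTER_CUBIC))
"
```

```text
t 10.15 tcp [495.5  150.38 212.12] [3.1380e+00 1.8000e-03 2.8984e+00] F [ 0.9 -2.3 -1.7] T [-0.2   0.03  0.04] open 0.343 q [ 0.29  0.46  2.    0.    0.68 -1.04]
th now ~ 11.19 rad 136.13
13 [-0.001   0.0001 -0.0042]
15 [-0.0022  0.0001 -0.0088]
17 [-0.0035  0.0001 -0.0133]
19 [-0.005   0.0002 -0.0178]
21 [-0.0066  0.0002 -0.0223]
23 [-0.0084  0.0002 -0.0267]
25 [-0.0103  0.0002 -0.031 ]
27 [-0.0124  0.0002 -0.0353]
```

View pics/side6.png

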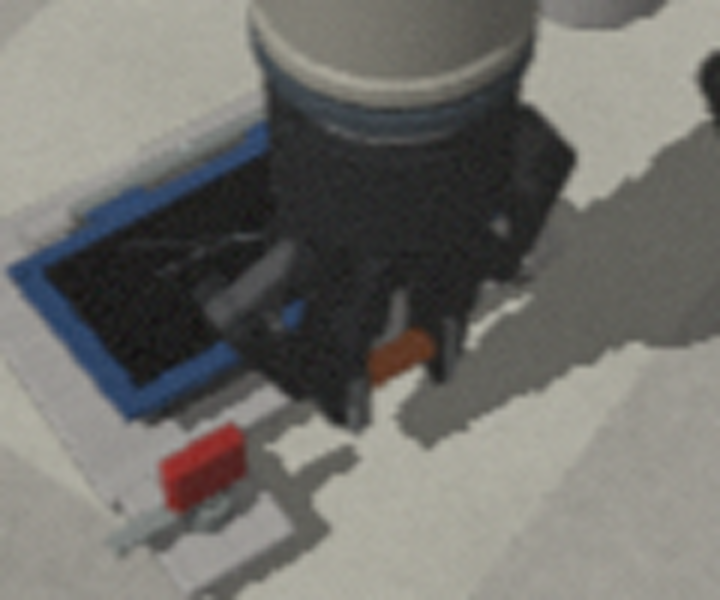

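The cradle is rising with the bar, which is still between the pads at (400,358). The gap under the blue edge at (130,415) shows it. Forces are low, so I'll continue.

Emit:
{"api": "carry_out", "payload": {
  "steps": [
    [[0, -0.001, 0, -0.0045, 0], [0, -0.0022, 0, -0.009, 0], [0, -0.0035, 0, -0.0133, 0], [0, -0.005, 0, -0.018, 0], [0, -0.0066, 0, -0.0223, 0], [0, -0.0085, 0, -0.0267, 0], [0, -0.0103, 0, -0.031, 0], [0, -0.0124, 0, -0.0353, 0]]
  ]
}}

```text
clock: 11.0
eef_pos: [507.7, 147.3, 248.4]
tcp_rot: [3.138, 0.002, 2.898]
contact_force: [1.0, -0.0, -3.2]
opening: 0.345
```

```bash
python3 -c "
from h import *
swing([29,31,33,35,37,39,41,43])
"
```

```text
t 11.0 tcp [507.71 147.28 248.4 ] [3.1379e+00 1.9000e-03 2.8984e+00] F [ 1.  -0.  -3.2] T [ 0.03  0.09 -0.02] open 0.345 q [ 0.28  0.41  1.96  0.    0.76 -1.05]
th now ~ 27.4 rad 136.24
29 [-0.002   0.0002 -0.0032]
31 [-0.0044  0.0002 -0.0073]
33 [-0.0069  0.0002 -0.0114]
35 [-0.0096  0.0002 -0.0153]
37 [-0.0124  0.0003 -0.0191]
39 [-0.0153  0.0003 -0.0229]
41 [-0.0184  0.0003 -0.0265]
43 [-0.0215  0.0003 -0.03  ]
```

Emit:
{"api": "carry_out", "payload": {
  "steps": [
    [[0, -0.002, 0, -0.0035, 0], [0, -0.0044, 0, -0.0075, 0], [0, -0.007, 0, -0.0114, 0], [0, -0.0096, 0, -0.0153, 0], [0, -0.0124, 0, -0.0191, 0], [0, -0.0153, 0, -0.0229, 0], [0, -0.0184, 0, -0.0265, 0], [0, -0.0215, 0, -0.03, 0]]
  ]
}}

```text
clock: 11.8
eef_pos: [528.8, 141.9, 278.8]
tcp_rot: [3.138, 0.002, 2.898]
contact_force: [-0.5, 1.1, -1.5]
opening: 0.341
```

```bash
python3 -c "
from h import *
swing([45,47,49,51,53,55,57,59])
"
```

```text
t 11.8 tcp [528.78 141.95 278.76] [3.1377e+00 2.0000e-03 2.8984e+00] F [-0.5  1.1 -1.5] T [ 0.18  0.24 -0.01] open 0.341 q [ 0.26  0.39  1.91  0.    0.84 -1.07]
th now ~ 43.17 rad 136.04
45 [-0.0031  0.0003 -0.0031]
47 [-0.0065  0.0003 -0.0064]
49 [-0.01    0.0003 -0.0096]
51 [-0.0137  0.0004 -0.0126]
53 [-0.0174  0.0004 -0.0155]
55 [-0.0212  0.0004 -0.0183]
57 [-0.0252  0.0004 -0.0209]
59 [-0.0292  0.0004 -0.0234]
```

Emit:
{"api": "carry_out", "payload": {
  "steps": [
    [[0, -0.0031, 0, -0.0031, 0], [0, -0.0065, 0, -0.0064, 0], [0, -0.01, 0, -0.0096, 0], [0, -0.0137, 0, -0.0126, 0], [0, -0.0174, 0, -0.0155, 0], [0, -0.0212, 0, -0.0183, 0], [0, -0.0252, 0, -0.0209, 0], [0, -0.0292, 0, -0.0234, 0]]
  ]
}}

```text
clock: 12.6
eef_pos: [557.3, 134.8, 302.4]
tcp_rot: [3.138, 0.002, 2.898]
contact_force: [-0.4, 1.3, -1.5]
opening: 0.343
```

```bash
python3 -c "
from h import *
swing([61,63,65,67,69,71,73,75])
import cv2
from rig import grab_frame
for c,(x0,y0,x1,y1) in {'side':(210,155,350,305)}.items():
    im=grab_frame(c)['image'][:,:,::-1]
    cv2.imwrite(f'pics/{c}7.png',cv2.resize(im[y0:y1,x0:x1],None,fx=4,fy=4,interpolation=cv2.INTER_CUBIC))
"
```

```text
t 12.6 tcp [557.35 134.78 302.44] [3.1378e+00 1.9000e-03 2.8983e+00] F [-0.4  1.3 -1.5] T [ 0.18  0.27 -0.06] open 0.343 q [ 0.23  0.39  1.83  0.    0.91 -1.1 ]
th now ~ 59.14 rad 136.01
61 [-0.0038  0.0004 -0.0022]
63 [-0.008   0.0004 -0.0044]
65 [-0.0123  0.0004 -0.0065]
67 [-0.0166  0.0004 -0.0084]
69 [-0.021   0.0005 -0.0102]
71 [-0.0255  0.0005 -0.0118]
73 [-0.03    0.0005 -0.0132]
75 [-0.0346  0.0005 -0.0145]
```

View pics/side7.png

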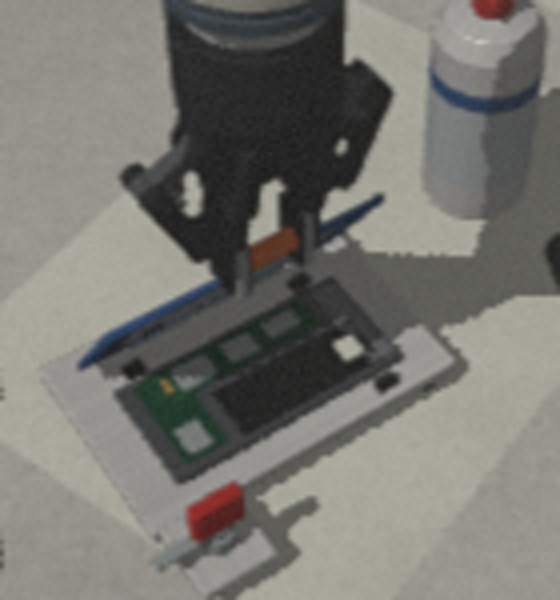

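The cradle's free edge runs from (85,362) to (380,200) and the bar is held at (275,248), with the phone's inside exposed below. Forces are small.

Emit:
{"api": "carry_out", "payload": {
  "steps": [
    [[0, -0.0038, 0, -0.0022, 0], [0, -0.008, 0, -0.0044, 0], [0, -0.0123, 0, -0.0065, 0], [0, -0.0166, 0, -0.0084, 0], [0, -0.021, 0, -0.0102, 0], [0, -0.0253, 0, -0.0117, 0], [0, -0.0291, 0, -0.013, 0], [0, -0.0325, 0, -0.014, 0]]
  ]
}}

```text
clock: 13.45
eef_pos: [589.8, 126.7, 317.1]
tcp_rot: [3.138, 0.003, 2.898]
contact_force: [-0.6, -0.0, -1.3]
opening: 0.342
```

```bash
python3 -c "
from h import *
swing([76,78,80,82,84,85.5,86.5,87])
"
```

```text
t 13.45 tcp [589.76 126.68 317.11] [3.1377e+00 2.9000e-03 2.8984e+00] F [-0.6 -0.  -1.3] T [0.11 0.29 0.01] open 0.342 q [ 0.21  0.41  1.76  0.    0.97 -1.12]
th now ~ 74.54 rad 136.35
76 [-0.0035  0.0005 -0.0005]
78 [-0.0081  0.0005 -0.0016]
80 [-0.0127  0.0005 -0.0025]
82 [-0.0174  0.0005 -0.0032]
84 [-0.0221  0.0005 -0.0038]
85.5 [-0.0257  0.0005 -0.0041]
86.5 [-0.0281  0.0005 -0.0042]
87 [-0.0292  0.0005 -0.0043]
```

Emit:
{"api": "carry_out", "payload": {
  "steps": [
    [[0, -0.0038, 0, -0.0006, 0], [0, -0.0081, 0, -0.0016, 0], [0, -0.0122, 0, -0.0024, 0], [0, -0.016, 0, -0.003, 0], [0, -0.0195, 0, -0.0035, 0], [0, -0.0225, 0, -0.0039, 0], [0, -0.025, 0, -0.0041, 0], [0, -0.0265, 0, -0.0042, 0]]
  ]
}}

```text
clock: 14.25
eef_pos: [615.8, 120.2, 321.5]
tcp_rot: [3.138, 0.003, 2.898]
contact_force: [-2.1, -1.3, 5.4]
opening: 0.346
```

```bash
python3 -c "
from h import *
import cv2
from rig import grab_frame
for c,(x0,y0,x1,y1) in {'side':(190,135,350,285),'top':(170,140,330,290)}.items():
    im=grab_frame(c)['image'][:,:,::-1]
    cv2.imwrite(f'pics/{c}8.png',cv2.resize(im[y0:y1,x0:x1],None,fx=4,fy=4,interpolation=cv2.INTER_CUBIC))
swing([87,88,89,90,91,92])
"
```

```text
t 14.35 tcp [615.72 120.19 321.51] [3.1376 0.0032 2.8983] F [-1.8 -0.1  5.8] T [-0.06  0.53  0.04] open 0.342 q [ 0.19  0.44  1.7   0.    0.99 -1.14]
th now ~ 85.96 rad 136.16
87 [-0.0025  0.0005  0.    ]
88 [-0.0049  0.0005 -0.0001]
89 [-0.0072  0.0005 -0.0001]
90 [-0.0096  0.0005 -0.0001]
91 [-0.012   0.0006 -0.0001]
92 [-0.0143  0.0006 -0.0001]
```

View pics/side8.png

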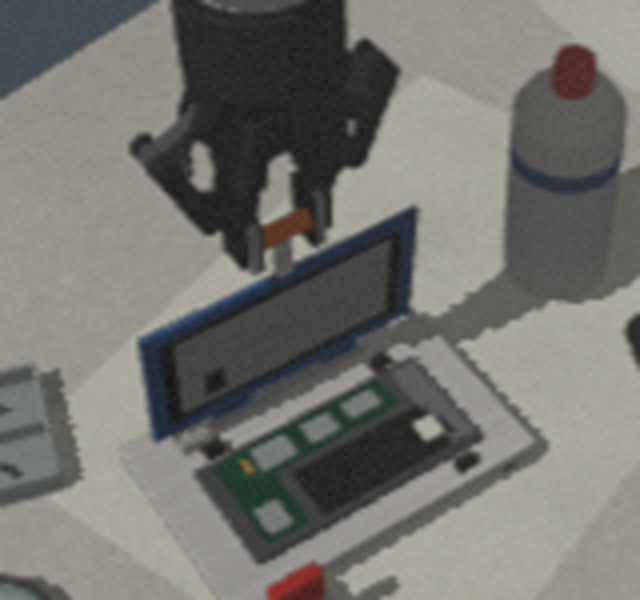

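View pics/top8.png

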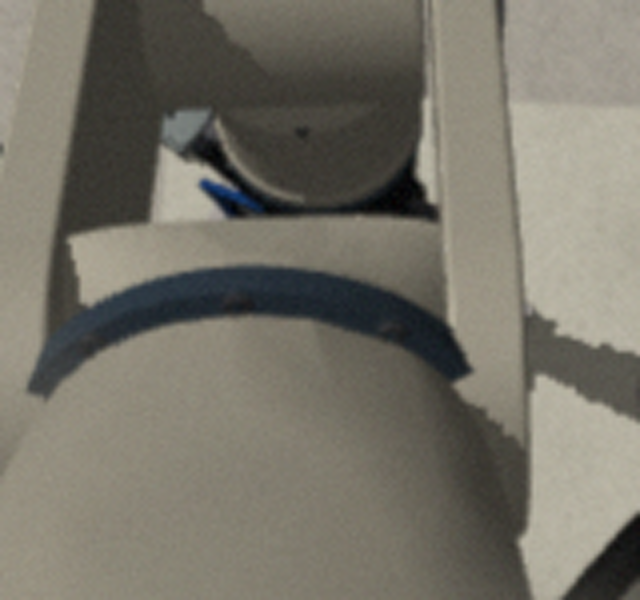

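```bash
python3 - <<'E'
from h import *
q=(570.5,131.66,-.242)
def L(rr,y,n,th): # n: offset along face normal (n>0 = original top)
    a=np.radians(th); return (56-rr*np.cos(a)+n*np.sin(a), y, 31+rr*np.sin(a)+n*np.cos(a))
S=lambda c,x0,y0,k:((c-[x0,y0]+.5)*k).round(1)
for th in (82,84,86,88,90,92):
    print(th,[list(S(proj('side',fix2w(L(*p,th),*q))[0],190,135,4)) for p in [(136,0,0),(136,15,0),(136,-15,0),(102,84,-2.5),(102,-84,-2.5),(10,84,-2.5),(10,-84,-2.5)]])
print([list(S(proj('side',fix2w(p,*q))[0],190,135,4)) for p in [(-74,72,64)]])
E
python3 -c "
import cv2
im=cv2.imread('pics/side8.png')
cv2.imwrite('pics/s8c.png',cv2.resize(im[180:460,120:440],(800,700))[:600])"
```

```text
82 [[np.float64(290.2), np.float64(239.3)], [np.float64(264.3), np.float64(251.8)], [np.float64(315.8), np.float64(227.0)], [np.float64(146.7), np.float64(354.3)], [np.float64(425.7), np.float64(216.5)], [np.float64(157.3), np.float64(446.1)], [np.float64(411.8), np.float64(313.6)]]
84 [[np.float64(285.2), np.float64(232.9)], [np.float64(259.3), np.float64(245.3)], [np.float64(310.7), np.float64(220.6)], [np.float64(143.2), np.float64(349.1)], [np.float64(421.9), np.float64(211.9)], [np.float64(156.9), np.float64(445.6)], [np.float64(411.5), np.float64(313.1)]]
86 [[np.float64(280.2), np.float64(226.7)], [np.float64(254.3), np.float64(239.0)], [np.float64(305.7), np.float64(214.5)], [np.float64(139.7), np.float64(344.0)], [np.float64(418.2), np.float64(207.5)], [np.float64(156.6), np.float64(445.0)], [np.float64(411.1), np.float64(312.6)]]
88 [[np.float64(275.2), np.float64(220.7)], [np.float64(249.4), np.float64(233.0)], [np.float64(300.6), np.float64(208.7)], [np.float64(136.2), np.float64(339.2)], [np.float64(414.4), np.float64(203.3)], [np.float64(156.3), np.float64(444.5)], [np.float64(410.8), np.float64(312.1)]]
90 [[np.float64(270.3), np.float64(215.1)], [np.float64(244.5), np.float64(227.2)], [np.float64(295.7), np.float64(203.1)], [np.float64(132.8), np.float64(334.5)], [np.float64(410.6), np.float64(199.3)], [np.float64(155.9), np.float64(444.0)], [np.float64(410.5), np.float64(311.7)]]
92 [[np.float64(265.4), np.float64(209.7)], [np.float64(239.6), np.float64(221.7)], [np.float64(290.7), np.float64(197.7)], [np.float64(129.5), np.float64(329.9)], [np.float64(406.9), np.float64(195.4)], [np.float64(155.6), np.float64(443.5)], [np.float64(410.1), np.float64(311.2)]]
[[np.float64(296.3), np.float64(578.7)]]
```

View pics/s8c.png

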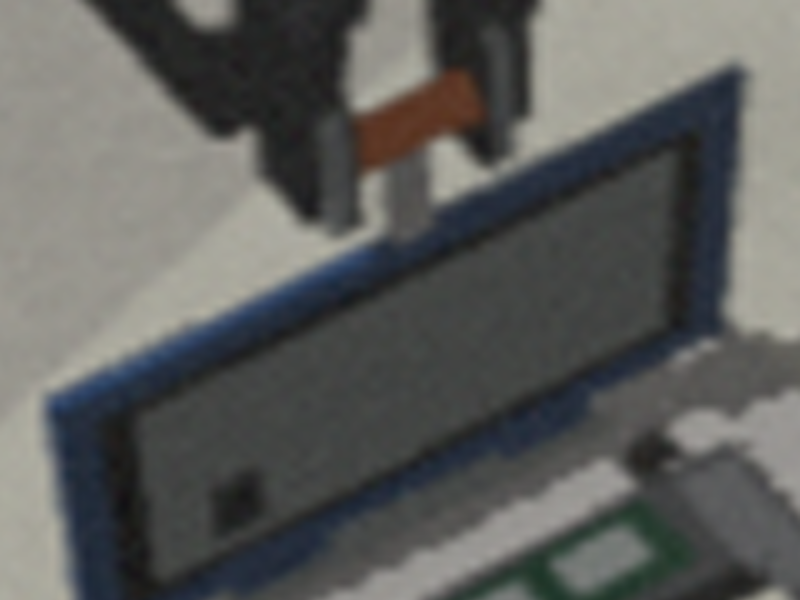

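Emit:
{"api": "carry_out", "payload": {
  "steps": [
    [[0, -0.002, 0, -0.0004, 0], [0, -0.004, 0, -0.0005, 0], [0, -0.006, 0, -0.0005, 0], [0, -0.0075, 0, -0.0005, 0], [0, -0.0086, 0, -0.0005, 0], [0, -0.0092, 0, -0.0005, 0], [0, -0.0094, 0, -0.0005, 0], [0, -0.0094, 0, -0.0005, 0]]
  ]
}}

```text
clock: 15.15
eef_pos: [624.8, 117.9, 321.9]
tcp_rot: [3.138, 0.003, 2.898]
contact_force: [-1.6, 0.5, 0.3]
opening: 0.34
```

```bash
python3 -c "
from h import *
import cv2
from rig import grab_frame
im=grab_frame('side')['image'][:,:,::-1]
cv2.imwrite('pics/side9.png',im)
a=cv2.resize(im[175:255,215:303],None,fx=9,fy=7.5,interpolation=cv2.INTER_CUBIC) if 0 else cv2.resize(im[175:250,218:298],None,fx=8,fy=8,interpolation=cv2.INTER_CUBIC)
cv2.imwrite('pics/side9c.png',a)
swing([88,89,90,91,92])
"
```

```text
t 15.2 tcp [624.76 117.91 321.97] [3.1377e+00 3.1000e-03 2.8983e+00] F [-1.7 -0.4  1.4] T [-0.03  0.38  0.02] open 0.34 q [ 0.18  0.45  1.68  0.    1.   -1.15]
th now ~ 89.89 rad 136.28
88 [0.0045 0.0006 0.0003]
89 [0.0021 0.0006 0.0003]
90 [-0.0003  0.0006  0.0003]
91 [-0.0026  0.0006  0.0003]
92 [-0.005   0.0006  0.0004]
```

View pics/side9c.png

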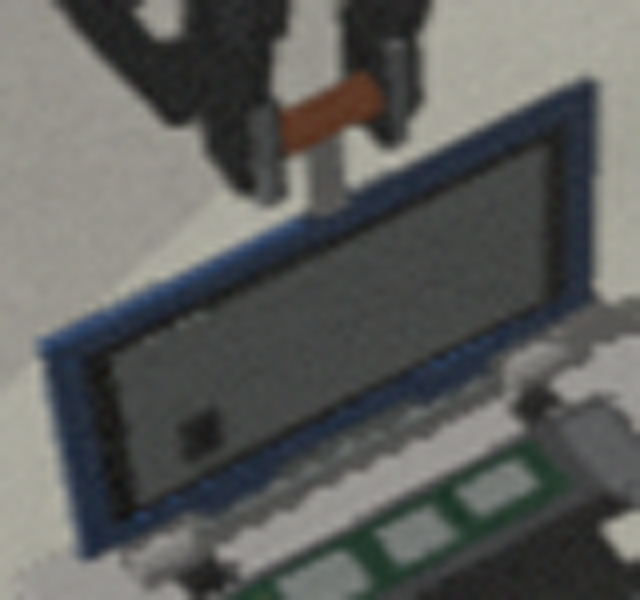

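```bash
python3 - <<'E'
from h import *
q=(570.5,131.66,-.242)
def L(rr,y,n,th):
    a=np.radians(th); return (56-rr*np.cos(a)+n*np.sin(a), y, 31+rr*np.sin(a)+n*np.cos(a))
im=cv2.imread('pics/side9.png')
# offset correction by static features in same image: none first
outs=[]
for th in (87,90,93):
    a=cv2.resize(im[175:250,218:298],None,fx=8,fy=8,interpolation=cv2.INTER_CUBIC)
    P=lambda *p:tuple(int(v) for v in (proj('side',fix2w(L(*p,th),*q))[0]-[218,175]+.5)*8)
    for n,col in ((-2.5,(0,255,0)),(2.5,(0,255,255))):
        pts=[P(102,84,n),P(102,-84,n),P(10,-84,n),P(10,84,n)]
        cv2.polylines(a,[np.array(pts)],True,col,1)
    cv2.line(a,P(136,15,0),P(136,-15,0),(255,255,255),1)
    outs.append(cv2.resize(a,(400,375))); cv2.imwrite(f'pics/ov9_{th}.png',a)
E
```

```text
(no output)
```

View pics/ov9_90.png

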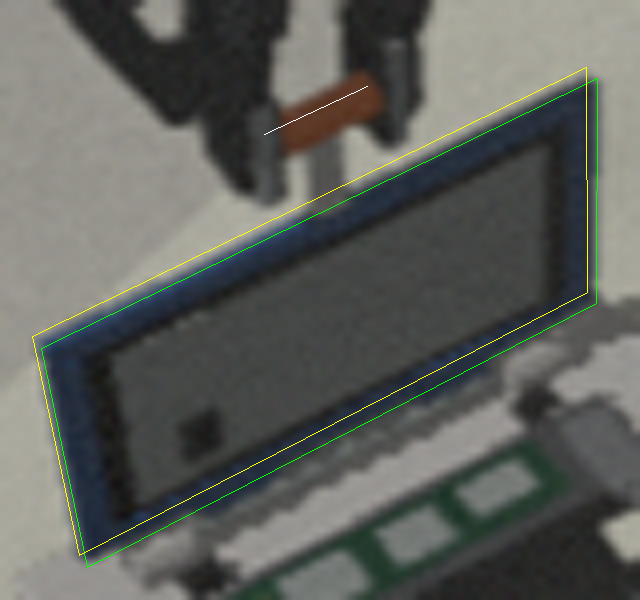

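View pics/ov9_87.png

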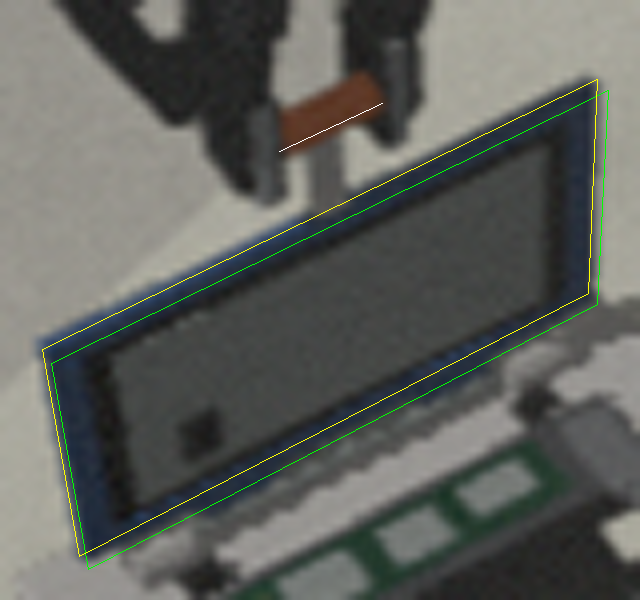

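```bash
python3 - <<'E'
from h import *
from rig import grab_frame
im=grab_frame('top')['image'][:,:,::-1]
cv2.imwrite('pics/top10.png',im)
a=cv2.resize(im[150:225,195:295],None,fx=8,fy=8,interpolation=cv2.INTER_CUBIC)
q=(570.5,131.66,-.242)
def L(rr,y,n,th):
    a=np.radians(th); return (56-rr*np.cos(a)+n*np.sin(a), y, 31+rr*np.sin(a)+n*np.cos(a))
cv2.imwrite('pics/top10c.png',a)
for th,col in ((87,(0,0,255)),(90,(0,255,0))):
    P=lambda *p:tuple(int(v) for v in (proj('top',fix2w(L(*p,th),*q))[0]-[195,150]+.5)*8)
    for n in (-2.5,2.5): 
        cv2.line(a,P(102,84,n),P(102,-84,n),col,1); print(th,n,P(102,84,n),P(102,-84,n))
    cv2.line(a,P(10,84,0),P(102,84,0),col,1)
cv2.imwrite('pics/top10o.png',a)
E
```

```text
87 -2.5 (202, 278) (804, 519)
87 2.5 (210, 261) (811, 501)
90 -2.5 (210, 260) (811, 500)
90 2.5 (218, 243) (819, 482)
```

View pics/top10c.png

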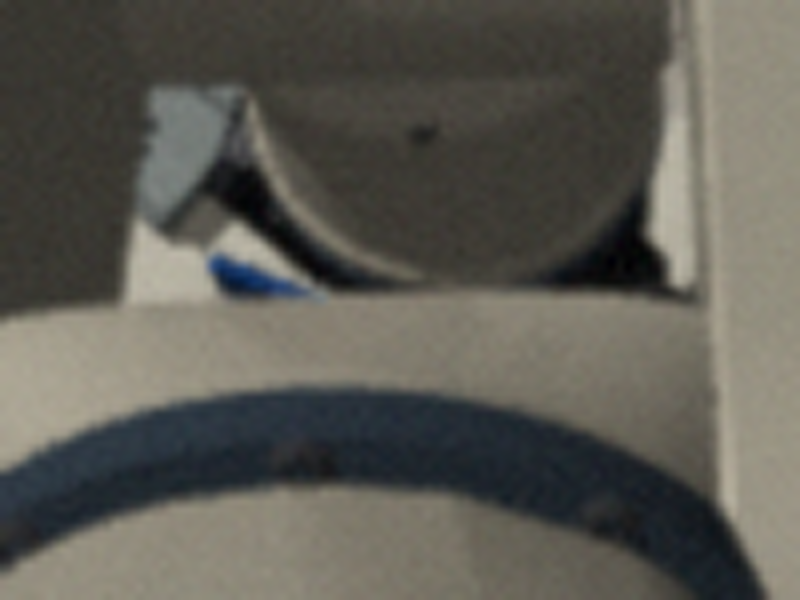

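View pics/top10o.png

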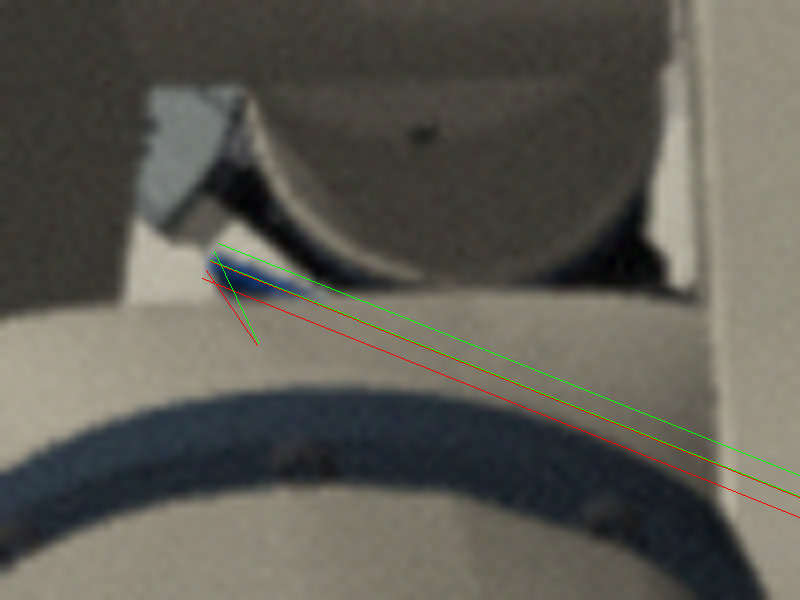

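```bash
cat > fit.py <<'E'
from h import *
from scipy.ndimage import map_coordinates, gaussian_filter
import h, sys
ims={'s0':cv2.imread('pics/side0.png'),'t0':cv2.imread('pics/top0.png'),'s9':cv2.imread(sys.argv[1] if len(sys.argv)>1 else 'pics/side9.png'),'t9':cv2.imread(sys.argv[2] if len(sys.argv)>2 else 'pics/top10.png')}
bl={k:gaussian_filter(v[:,:,0].astype(float)-v[:,:,2],0.6) for k,v in ims.items()}
base={k:v for k,v in CAM.items()}
def setcam(o):
    for i,c in enumerate(('side','top')):
        K,D,e,w=base[c]; d=o[6*i:6*i+6]
        CAM[c]=(K,D,e+d[:3],(R.from_rotvec(d[3:]/1000)*R.from_euler('xyz',w)).as_euler('xyz'))
def L(rr,y,n,th):
    a=np.radians(th); return (56-rr*np.cos(a)+n*np.sin(a), y, 31+rr*np.sin(a)+n*np.cos(a))
H=2.5
# (img,cam,closed?, p0,p1, t-range) p=(r,y,n)
E=[('s0','side',0,(102,84,-H),(102,-84,-H),(.35,.42)),('s0','side',0,(102,84,-H),(102,-84,-H),(.6,.95)),
('s0','side',0,(10,-84,H),(102,-84,H),(.1,.9)),('s0','side',0,(10,84,-H),(102,84,-H),(.1,.75)),
('s0','side',0,(10,84,H),(10,-84,H),(.03,.1)),
('t0','top',0,(102,84,-H),(102,-84,-H),(.2,.42)),('t0','top',0,(102,84,-H),(102,-84,-H),(.6,.95)),
('t0','top',0,(10,84,H),(102,84,H),(.1,.8)),('t0','top',0,(10,-84,-H),(102,-84,-H),(.1,.9)),
('s9','side',1,(102,84,H),(102,-84,H),(.05,.4)),('s9','side',1,(102,84,H),(102,-84,H),(.6,.95)),
('s9','side',1,(10,84,H),(102,84,H),(.3,.9)),('s9','side',1,(10,-84,-H),(102,-84,-H),(.15,.9)),
('t9','top',1,(102,84,H),(102,-84,H),(.03,.13))]
def edge(img,p,n):
    t=np.arange(-3.5,3.51,.1)
    prof=map_coordinates(bl[img],[p[1]+t*n[1],p[0]+t*n[0]],order=1)
    g=np.abs(np.gradient(gaussian_filter(prof,3)))
    i=g.argmax()
    if i<3 or i>len(t)-4 or g[i]<0.5: return None
    k=g>0.5*g[i]; k&=np.abs(t-t[i])<1.2
    return (t[k]*g[k]).sum()/g[k].sum()
def res(v,verbose=False):
    q=v[:3];th=v[3];setcam(v[4:16]); out=[]
    for e in E:
        img,c,op,a,b,(t0,t1)=e; thh=th if op else 0
        ts=np.linspace(t0,t1,12); A=np.array(a);B=np.array(b)
        uv=proj(c,np.vstack([fix2w(L(*(A+(B-A)*t),thh),*q) for t in ts]))
        d=uv[-1]-uv[0]; n=np.array([-d[1],d[0]])/np.hypot(*d)
        r=[edge(img,p,n) for p in uv]; r=[np.nan if x is None else x for x in r]; out.append(r)
    return np.array(out)
E
cat > runfit.py <<'E'
from fit import *
v=np.r_[570.5,131.66,-.242,89,np.zeros(12)]
sig=np.r_[np.tile([2,2,2,1,1,1.],2)]
for it in range(6):
    r0=res(v); m=~np.isnan(r0); 
    # freeze observed edge positions: residual linearised via re-evaluated projections
    def f(w):
        # predicted shift of model points along normals relative to current
        o=[]
        for e,rr in zip(E,r0):
            img,c,op,a,b,(t0,t1)=e; A=np.array(a);B=np.array(b); ts=np.linspace(t0,t1,12)
            setcam(v[4:]); pv=proj(c,np.vstack([fix2w(L(*(A+(B-A)*t),v[3] if op else 0),*v[:3]) for t in ts]))
            setcam(w[4:]); pw=proj(c,np.vstack([fix2w(L(*(A+(B-A)*t),w[3] if op else 0),*w[:3]) for t in ts]))
            d=pv[-1]-pv[0]; n=np.array([-d[1],d[0]])/np.hypot(*d)
            s=((pw-pv)@n-rr); s=s[~np.isnan(rr)]
            if len(s): o.append(s/np.sqrt(len(s))/0.25)
        return np.r_[np.concatenate(o),w[4:]/sig]
    s=least_squares(f,v,loss='soft_l1',x_scale=np.r_[1,1,.01,1,np.ones(12)]); v=s.x
J=s.jac; C=np.linalg.inv(J.T@J)
print('pose',v[:3].round(3),'theta',v[3].round(2),'+-',np.sqrt(C[3,3]).round(2)); print('cam',v[4:].round(2))
for e,rr in zip(E,res(v)): print(e[0],e[3],e[4],np.nanmean(rr).round(2),np.nanstd(rr).round(2),(~np.isnan(rr)).sum())
setcam(v[4:])
print('handle closed',fix2w((-80,0,31),*v[:3]),'hinge',fix2w((56,0,31),*v[:3]))
E
python3 runfit.py
```

```text
pose [ 5.7259e+02  1.3101e+02 -2.3900e-01] theta 88.28 +- 0.31
cam [-0.94  1.16  3.57  0.01 -0.14 -0.09  0.94 -1.16  0.98 -0.22 -0.28  0.05]
s0 (102, 84, -2.5) (102, -84, -2.5) -0.31 0.1 12
s0 (102, 84, -2.5) (102, -84, -2.5) -0.13 0.06 12
s0 (10, -84, 2.5) (102, -84, 2.5) 0.06 0.09 12
s0 (10, 84, -2.5) (102, 84, -2.5) -0.16 0.11 12
s0 (10, 84, 2.5) (10, -84, 2.5) 0.48 0.05 12
t0 (102, 84, -2.5) (102, -84, -2.5) -0.08 0.08 12
t0 (102, 84, -2.5) (102, -84, -2.5) 0.15 0.1 12
t0 (10, 84, 2.5) (102, 84, 2.5) -0.2 0.09 12
t0 (10, -84, -2.5) (102, -84, -2.5) 0.23 0.08 12
s9 (102, 84, 2.5) (102, -84, 2.5) -0.17 0.09 12
s9 (102, 84, 2.5) (102, -84, 2.5) 0.25 0.07 12
s9 (10, 84, 2.5) (102, 84, 2.5) 0.01 0.15 12
s9 (10, -84, -2.5) (102, -84, -2.5) -0.11 0.15 12
t9 (102, 84, 2.5) (102, -84, 2.5) 0.11 0.72 12
handle closed [[494.86833498 149.9643981   31.        ]] hinge [[626.995909   117.74167036  31.        ]]
```

Emit:
{"api": "carry_out", "payload": {
  "steps": [
    [[0, -0.0008, 0, 0, 0], [0, -0.0016, 0, 0, 0], [0, -0.0023, 0, 0, 0], [0, -0.0028, 0, 0, 0], [0, -0.003, 0, 0, 0], [0, -0.003, 0, 0, 0]]
  ]
}}

```text
clock: 15.85
eef_pos: [627.7, 117.2, 321.9]
tcp_rot: [3.138, 0.003, 2.898]
contact_force: [-1.2, -0.6, 1.5]
opening: 0.343
```

```bash
python3 -c "
from h import *
import cv2
from rig import grab_frame
for c in('side','top'):
    im=grab_frame(c)['image'][:,:,::-1]; cv2.imwrite(f'pics/{c}11.png',im)
swing([90])
"; python3 runfit.py pics/side11.png pics/top11.png
```

```text
t 15.95 tcp [627.66 117.19 321.94] [3.1377e+00 3.0000e-03 2.8983e+00] F [-1.7 -0.4  0.8] T [-0.06  0.34  0.04] open 0.345 q [ 0.18  0.46  1.68  0.    1.01 -1.15]
th now ~ 91.14 rad 136.27
90 [0.0027 0.0006 0.0002]
pose [ 5.72113e+02  1.31647e+02 -2.32000e-01] theta 88.67 +- 0.35
cam [-0.8   0.95  1.42 -0.1  -0.16 -0.    0.8  -0.95  3.16 -0.1  -0.09 -0.04]
s0 (102, 84, -2.5) (102, -84, -2.5) -0.24 0.1 12
s0 (102, 84, -2.5) (102, -84, -2.5) 0.14 0.11 12
s0 (10, -84, 2.5) (102, -84, 2.5) 0.19 0.15 12
s0 (10, 84, -2.5) (102, 84, -2.5) -0.26 0.16 12
s0 (10, 84, 2.5) (10, -84, 2.5) 0.52 0.04 12
t0 (102, 84, -2.5) (102, -84, -2.5) -0.37 0.1 12
t0 (102, 84, -2.5) (102, -84, -2.5) 0.08 0.13 12
t0 (10, 84, 2.5) (102, 84, 2.5) -0.13 0.15 12
t0 (10, -84, -2.5) (102, -84, -2.5) 0.15 0.13 12
s9 (102, 84, 2.5) (102, -84, 2.5) -0.54 0.1 12
s9 (102, 84, 2.5) (102, -84, 2.5) 0.21 0.09 12
s9 (10, 84, 2.5) (102, 84, 2.5) 0.12 0.11 12
s9 (10, -84, -2.5) (102, -84, -2.5) -0.25 0.14 12
t9 (102, 84, 2.5) (102, -84, 2.5) 0.37 0.94 12
handle closed [[494.26023957 150.05670737  31.        ]] hinge [[626.61020456 118.75995406  31.        ]]
```

```bash
sed -i '/^E=\[/,/^def edge/ s/^(.t9.*$/]/' fit.py; sed -n '/^E=/,/^def edge/p' fit.py | tail -4; for a in side9 side11; do python3 runfit.py pics/$a.png pics/top11.png | grep -E "theta|s9|hinge"; done
python3 -c "
import cv2
im=cv2.imread('pics/side11.png'); cv2.imwrite('pics/side11c.png',cv2.resize(im[130:280,190:350],None,fx=4,fy=4,interpolation=cv2.INTER_CUBIC))"
```

```text
('s9','side',1,(102,84,H),(102,-84,H),(.05,.4)),('s9','side',1,(102,84,H),(102,-84,H),(.6,.95)),
('s9','side',1,(10,84,H),(102,84,H),(.3,.9)),('s9','side',1,(10,-84,-H),(102,-84,-H),(.15,.9)),
]
def edge(img,p,n):
pose [ 5.72537e+02  1.31079e+02 -2.39000e-01] theta 88.2 +- 0.46
s9 (102, 84, 2.5) (102, -84, 2.5) -0.19 0.09 12
s9 (102, 84, 2.5) (102, -84, 2.5) 0.24 0.07 12
s9 (10, 84, 2.5) (102, 84, 2.5) 0.01 0.15 12
s9 (10, -84, -2.5) (102, -84, -2.5) -0.12 0.13 12
handle closed [[494.80630668 149.99961885  31.        ]] hinge [[626.94802219 117.83493293  31.        ]]
pose [ 5.72746e+02  1.30941e+02 -2.38000e-01] theta 89.53 +- 0.48
s9 (102, 84, 2.5) (102, -84, 2.5) -0.23 0.08 12
s9 (102, 84, 2.5) (102, -84, 2.5) 0.33 0.08 12
s9 (10, 84, 2.5) (102, 84, 2.5) 0.03 0.13 12
s9 (10, -84, -2.5) (102, -84, -2.5) -0.23 0.06 12
handle closed [[494.9950662  149.77835429  31.        ]] hinge [[627.1710731 117.7548754  31.       ]]
```

View pics/side11c.png

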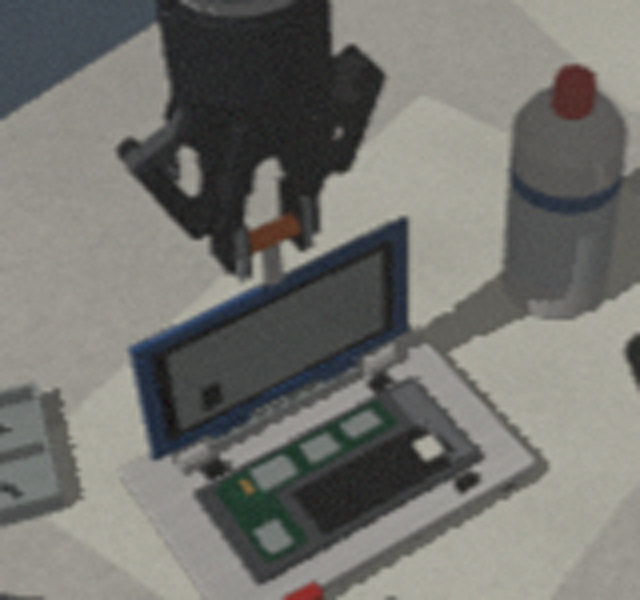

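The side view shows the cradle upright, its top edge running from (135,348) to (407,220), with the bar gripped at (275,232). Vision gives 89.5° and kinematics 91.1°, either side of vertical. I'll let it settle.

Emit:
{"api": "carry_out", "payload": {
  "steps": [
    [[0, 0, 0, 0, 0], [0, 0, 0, 0, 0], [0, 0, 0, 0, 0], [0, 0, 0, 0, 0], [0, 0, 0, 0, 0], [0, 0, 0, 0, 0]]
  ]
}}

```text
clock: 16.55
eef_pos: [627.7, 117.2, 322.0]
tcp_rot: [3.138, 0.003, 2.898]
contact_force: [-0.6, -1.1, 1.7]
opening: 0.345
```

```bash
python3 -c "
from h import *
import cv2
from rig import grab_frame
im=grab_frame('side')['image'][:,:,::-1]; cv2.imwrite(f'pics/side12.png',im)
swing([90])
from rig import r; print(abs(r.sense()['qvel']).max())
"; python3 runfit.py pics/side12.png pics/top11.png | grep theta
```

```text
t 16.6 tcp [627.66 117.2  321.94] [3.1377e+00 3.1000e-03 2.8984e+00] F [-1.  -0.4  1.5] T [-0.04  0.36 -0.  ] open 0.341 q [ 0.18  0.46  1.68  0.    1.01 -1.15]
th now ~ 91.14 rad 136.28
90 [0.0027 0.0006 0.0002]
0.0016368648429099359
pose [ 5.72731e+02  1.30951e+02 -2.38000e-01] theta 89.53 +- 0.47
```

View pics/side12.png

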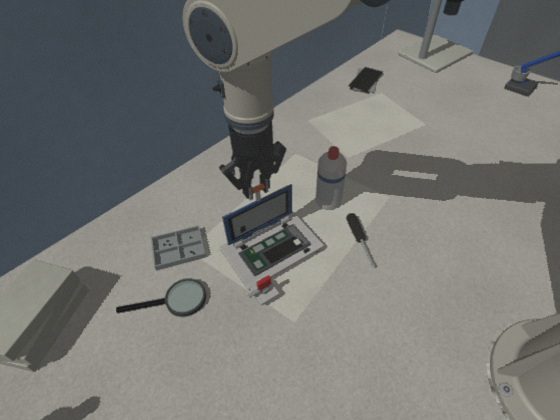

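The cradle stands upright and still, and the handle is gripped at (258,189). The can, magnifier, tray and screwdriver are at the same pixel positions as at the start. I'm handing in.

```bash
python3 -c "
from rig import workorder; print(workorder.sign_off())"
```

```text
the job is handed in; nothing more can be done
None
```

I turned the catch a quarter turn, so its tongue now lies along the hinge direction, clear of the cradle. Then I pinched the orange handle by its ends and swung the cradle up smoothly. I handed in at about 16.6 s with the arm still gripping the handle and holding the screen upright and still.

- **Angle:** the last checks disagree slightly. The camera edge fit gives 89.5° ± 0.5°, and the arm's own movement gives 91.1°, probably from the bar slipping a millimetre or two in the pads. I stopped between the two; the tool sits within about 1 mm of being directly above the fitted hinge axis. The one top-view edge of the cradle that showed past the arm was too poor to use, so I left it out of the fit.
- **Forces:** contact forces at the end were under 2 N, joint speeds were about zero, and the opening of about 29 mm fits the 30 mm bar. The highest reading I saw was about 16 N, while turning the catch.
- **Bench:** in the final side view the can, magnifier, tray and screwdriver are where they started. I kept the gripper off the glass throughout.

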